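Hold the measuring probe in a beaker through its guide plate

ROBOT

A 7-joint arm with a two-finger parallel gripper is mounted at the origin on the work surface. World frame = base frame: x ahead of the robot, y to its left, z up, the work surface at z = 0. Lengths are in m, angles in rad, forces in N, time in s.
With the tool pointing down it reaches from about 0.35 to 0.9 m from the base axis. Payload 7.2 kg.
Tool frame: the origin (TCP) lies at the very end of the fingers, on their centre line; the grasp point (between the pads) lies grip_point_offset behind it (grip_point_offset is the distance from the TCP to the grasp point, in m); z points along the fingers, y is the line along which they close (so a half turn about z gives the same grasp; the last joint's range is limited). The gripper opens to 88 mm and grips with 3 to 60 N. Pads are 20 mm wide; open, the fingers measure 115 mm over their backs; the gripper's body (75 mm by 178 mm) begins 61 mm behind the grasp point.
Start: joints at [1.05, 0.411, -0.013, 1.596, 0.006, 1.134, -0.082], TCP at [0.273, -0.562, 0.223] pointing down, gripper open.
Joint ranges: [-2.95, 2.95], [-0.29, 1.99], [-1.47, 1.44], [0.14, 2.54], [-1.03, 4.17], [0.13, 1.85], [-2.86, 2.86]. Speed limits (rad/s): [2.39, 2.39, 3.01, 3.01, 3.14, 3.14, 3.14].

INTERFACE

Orientations are given as a 3x3 rotation matrix whose columns are the frame's x, y, z axes.
In Python, from bench import movep, move_linear, set_joints, set_gripper, pause, solve_ik, sense, snapshot, Unreachable, sign_off, boxes_of, mark_of, grip_point_offset gives the robot as it stands. Calls block until the motion is done:
- movep(position, orientation): joint-space move of the TCP to a pose.
- move_linear(position, frame=None, v=0.15): straight line of the TCP; frame=None keeps the orientation; v is the mean speed in m/s.
- set_joints(angles): joint-space move.
- set_gripper(opening, force=None): finger opening in m; force is the grip in N (None keeps the last); returns when the fingers have stopped.
- pause(seconds).
- solve_ik(position, orientation): joint angles nearest the present ones, or None.
- sense(): the state.
- snapshot(name): name is "scene" or "top"; returns a dict with "img" (420x560x3 uint8, red, green, blue), "fovy" (degrees; the focal length in pixels is half the picture's height over the tangent of half this angle, whatever the lens; pixels are square), "cx", "cy" (the principal point, pixels), "k1" (the pictures are not rectified: a ray, as slopes to the right and down, at radius r is drawn at 1 + k1 r^2 times it, then the intrinsics apply), "R" (3x3) and "t" (3): a world point X has camera coordinates R X + t. Camera axes: x right, y down, z forward; pixel columns grow to the right and rows downward; lengths in m; the calibration is good to about 2 mm. A picture is of the moment at which its call begins. There is no depth.
A pose or a line that the arm cannot do raises Unreachable and nothing moves.
- sign_off(): hands the job in; it is judged then, once.
Trained networks look in a picture, given as the dict that the camera call returned (one of the last four; its "shot" number tells which), for a name from the list of things; names that differ only in an ending like _2 or _b are one class to them, and where a whole thing is asked for, a point or a joint stands for the part that bears it (a point fixed in the world has none). Each returns a list of dicts, best first, with "confidence" (0 to 1); they miss things now and then, are a little off and sometimes report something else, mostly with a low value. They report only what shows in the picture. A call takes as long as a camera call.
- boxes_of(picture, target): "point" ([x, y, z] in m, in world coordinates, good to about 4 mm: the middle of the surface that is visible of it).
- mark_of(picture, target): "point" ([x, y, z] in m, in world coordinates, good to about 4 mm: a listed point, or the origin of a listed thing).
The state is a dict: "time_s": time; "joint_pos": joint angles; "qvel": joint speeds; "joint_efforts": joint torques, N m; "tool_pos": TCP position; "tcp_rot": TCP orientation; "wrist_force": force on the tool from outside, world axes, zero at the start; "torque": the same for the moment, N m; "finger_gap": finger opening in m; "grasp_force": force on a finger pad.
Only numpy, scipy, OpenCV 4.12 (cv2) and the standard library are available. Lean on these libraries where they do the work, as an engineer would, in place of code of your own. Each camera call takes 0.05 s, during which the arm holds its last target. There are 200 camera calls.

TASK

Take the measuring probe out of its storage block and lower its stem, upright, through the hole in the guide plate of the measuring stand into the beaker, without the probe ever touching the stand, the hole's wall or the beaker. Finish while still holding it: keep it steady and upright in the gripper, centred in the hole, with its tip about halfway down the beaker. Leave the two bottles and the flask near the work alone.

Things in the scene. Friction and masses are not known exactly. Their poses are not given: they have to be found in the camera images.
- probe: Loose measuring probe, 165 mm long, about 90 g: brown glass stem 12 mm in diameter and 110 mm long, above it a square grey grip 24 x 24 x 45 mm (110 to 155 mm above the tip), then a black stub 10 mm across and high. Origin at the centre of the stem's flat lower end, z up to the grip, x and y square to the grip's sides. Starts upright in the storage block's middle well, turned at random.
- probe_tip (a point): Centre of the stem's flat lower end, the probe's origin; axes as the probe's.
- probe_mid (a point): Point on the stem's axis 50 mm above the tip.
- probe_grip (a point): Centre of the square grip, on the axis 132.5 mm above the tip (the grip reaches 22.5 mm above and below it); axes as the probe's, square to the grip's faces.
- block: White plastic storage block, fixed to the bench, 80 x 80 x 50 mm high. Origin at the centre of its underside. Its middle well is a round hole 15 mm in diameter and 42 mm deep (well floor 8 mm above the bench), open at the top; the probe stands on its floor. Two narrower holes (9 mm) beside it are empty.
- stand: Measuring stand, fixed, one rigid piece: grey stirrer 150 x 150 mm with a dark round top 30 mm above the bench, with a glass beaker on it and a metal guide plate over the beaker, carried by a 22 mm wide bar from a 15 mm steel post 100 mm along the stand's +y from the beaker's axis. Nothing rises above 127 mm. Origin on the bench under the beaker's axis, z up.
- guide (a point): Centre of the guide hole at the plate's top face, 124 mm above the bench, z up; axes as the stand's. The hole is round, 26 mm in diameter, upright, right through the middle of the 70 x 70 x 16 mm plate (underside 108 mm above the bench). The beaker's axis lies straight below.
- beaker_floor (a point): Centre of the beaker's inner floor, 35 mm above the bench, straight below the guide hole. The beaker is 64 mm in diameter outside, wall 2 mm, rim 100 mm above the bench; inside it is 65 mm deep, so halfway down is 32.5 mm above this point.
- reagent_bottle: Bystander: loose amber bottle with a blue cap, 68 mm in diameter, 130 mm high, beyond the work. Origin at the centre of its underside.
- flask: Bystander: loose long-necked glass flask, 70 mm in diameter, 170 mm high, to the left. Origin at the centre of its underside.
- dropper_bottle: Bystander: loose small amber bottle with a dropper top, 44 mm in diameter, 104 mm high, to the right. Origin at the centre of its underside.

How it is judged:
By the outcome, as a careful person would: the job done as asked, in the order asked, and still so for the second after the job is handed in, while the arm keeps its last pose, push and grip.
It also fails if it takes over 45 s, if anything falls off the work surface, if the arm or the gripper's body presses on something with over 40 N, if the wrist force passes 120 N, or if a joint passes its speed limit or range.

## Working session

There is one attempt and no reset: what is moved stays moved. The work goes in short steps, each a Python script; the robot and the scene stay as the last script left them, time stands still between calls to the robot, and variables do not carry over. Pictures are saved under pics/ and viewed, at most 10 in all, crops included, and the job is handed in when it is done.

```bash
mkdir -p pics; ls; cat > h.py <<'E'
import numpy as np, cv2
from bench import *
def K(p):
    f=p["img"].shape[0]/2/np.tan(np.radians(p["fovy"])/2)
    return np.array([[f,0,p["cx"]],[0,f,p["cy"]],[0,0,1.]]), np.array([p["k1"],0,0,0,0.])
def proj(p,X):
    k,d=K(p); return cv2.projectPoints(np.float64(X).reshape(-1,1,3),cv2.Rodrigues(np.array(p["R"]))[0],np.float64(p["t"]),k,d)[0].reshape(-1,2)
def ray(p,uv):
    k,d=K(p); n=cv2.undistortPoints(np.float64(uv).reshape(-1,1,2),k,d).reshape(-1,2)
    R=np.array(p["R"]); return -R.T@np.array(p["t"]), np.c_[n,np.ones(len(n))]@R
def atz(p,uv,z):
    c,D=ray(p,uv); return c+D*((z-c[2])/D[:,2])[:,None]
def save(p,n,box=None,s=1):
    im=p["img"][...,::-1]
    if box: im=im[box[1]:box[3],box[0]:box[2]]
    cv2.imwrite("pics/"+n,cv2.resize(im,None,fx=s,fy=s,interpolation=cv2.INTER_CUBIC))
E
python3 - <<'E'
from h import *
np.set_printoptions(precision=4,suppress=True)
print(grip_point_offset)
a=snapshot("scene");b=snapshot("top")
save(a,"a.png");save(b,"b.png")
for p in (a,b):
    print(p["fovy"],p["k1"],"cam",-np.array(p["R"]).T@np.array(p["t"]))
    for n in "probe_tip probe_grip probe_mid block stand guide beaker_floor reagent_bottle flask dropper_bottle".split():
        for d in mark_of(p,n)[:2]: print(n,np.array(d["point"]),round(d["confidence"],2),proj(p,d["point"])[0])
s=sense();print(s["time_s"],s["tcp_rot"],s["tool_pos"],s["finger_gap"])
E
```

```text
pics
0.0187
52.48754687133289 -0.12982593821289573 cam [ 1.2657 -0.0967  0.9724]
probe_grip [ 0.5596 -0.22    0.1407] 0.5 [185.9877 195.3729]
probe_mid [ 0.5597 -0.2182  0.0612] 0.61 [192.4827 213.8506]
block [ 0.5645 -0.2187 -0.003 ] 0.64 [196.6888 228.8148]
stand [ 0.5072  0.1449 -0.0013] 0.86 [318.5763 192.008 ]
stand [ 0.5782 -0.4543  0.0011] 0.71 [112.586  246.1178]
guide [0.5041 0.1465 0.1261] 0.56 [321.2985 161.3838]
guide [0.5076 0.1466 0.0024] 0.42 [319.2371 191.2244]
beaker_floor [0.504  0.1453 0.0355] 0.97 [319.1064 183.0701]
reagent_bottle [ 0.7539  0.0204 -0.0017] 0.85 [294.7047 272.5466]
flask [0.5359 0.4489 0.0012] 0.71 [418.6595 182.9521]
flask [0.5044 0.1461 0.1227] 0.36 [321.1128 162.3451]
44.29647625895114 -0.07803366304890148 cam [ 0.4797 -0.      1.7754]
probe_tip [ 0.5568 -0.2165  0.0049] 0.54 [352.8966 231.5843]
probe_grip [ 0.5608 -0.2184  0.1408] 0.54 [358.6392 228.333 ]
probe_grip [ 0.5613 -0.2178 -0.0046] 0.35 [352.9    230.3989]
probe_mid [ 0.5627 -0.2129  0.0564] 0.58 [353.6299 229.1239]
block [ 0.5583 -0.2185 -0.0014] 0.86 [353.2425 231.2209]
stand [0.5037 0.146  0.0046] 0.6 [247.5114 249.1897]
guide [0.5043 0.1458 0.1227] 0.93 [244.5288 248.5561]
beaker_floor [0.5045 0.1435 0.0353] 0.59 [247.4971 248.8284]
flask [0.5371 0.4502 0.0008] 0.58 [159.962  241.0684]
dropper_bottle [ 0.5742 -0.4594  0.0015] 0.51 [422.9416 225.0757]
1.1 [[ 0.8992  0.4375  0.0001]
 [ 0.4375 -0.8992 -0.0001]
 [ 0.      0.0001 -1.    ]] [ 0.2735 -0.562   0.2227] 0.0878598919311615
```

```bash
python3 - <<'E'
import cv2
a=cv2.imread("pics/a.png");b=cv2.imread("pics/b.png")
c=cv2.resize(b[190:290,120:470],None,fx=2.2,fy=2.2,interpolation=2)
cv2.imwrite("pics/c.png",c)
cv2.imwrite("pics/d.png",cv2.resize(b[208:252,330:382],None,fx=12,fy=12,interpolation=2))
E
```

```text
(no output)
```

View pics/a.png

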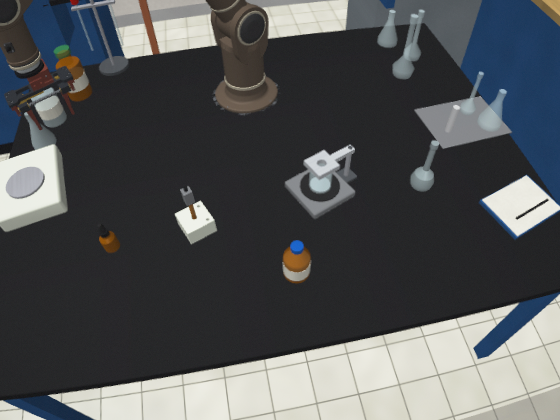

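View pics/c.png

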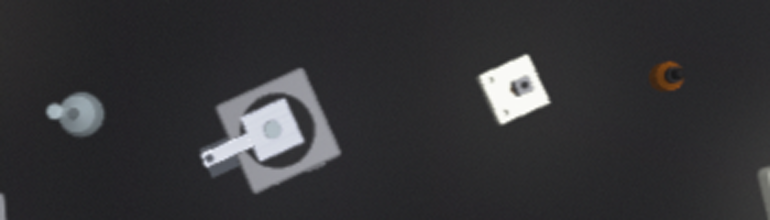

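View pics/d.png

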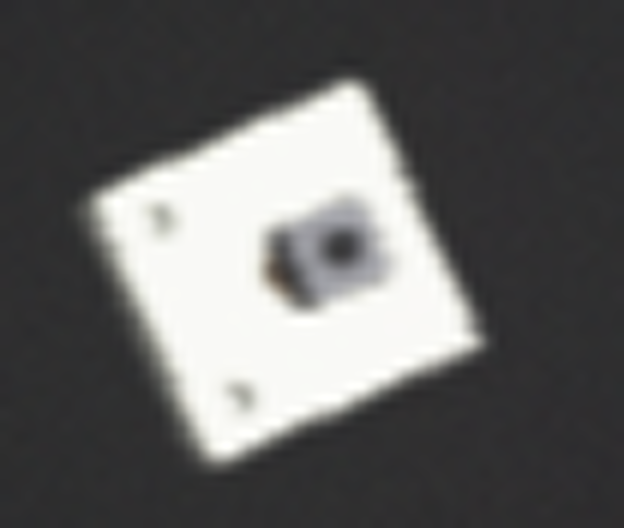

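The scene view shows the probe standing in the block at about (188,200), with the guide plate at (321,162). In the top view the grip is centred at about (358,228.5) and its sides are turned about 24° in the picture, so tool y should be about (0.41,-0.91). The post points away to +y/-x.

```bash
python3 - <<'E'
from h import *
np.set_printoptions(precision=4,suppress=True)
G=[];P=[]
for i in range(3):
    for c in("scene","top"):
        p=snapshot(c)
        for n,L,z in(("guide",G,.124),("probe_grip",P,.1405)):
            L+= [d["point"] for d in mark_of(p,n) if abs(d["point"][2]-z)<.012]
        if c=="top" and i==0: print("stub px",atz(p,[[358.1,228.1]],.173))
G=np.array(G);P=np.array(P);print(G.mean(0),G.std(0),len(G));print(P.mean(0),P.std(0),len(P))
g=np.median(P,0)
a=np.radians(-66);y=np.array([np.cos(a),np.sin(a),0]);z=np.array([0,0,-1.]);R=np.c_[np.cross(y,z),y,z]
np.savez("s.npz",G=np.median(G,0),P=g,R=R)
for q in([g[0],g[1],.25],[g[0],g[1],.122],[.504,.146,.34]): print(solve_ik(q,R))
movep([g[0],g[1],.25],R)
p=snapshot("scene");save(p,"e.png",(100,100,380,310),2.8);print(sense()["tool_pos"],sense()["time_s"])
E
```

```text
stub px [[ 0.56   -0.2124  0.173 ]]
[0.5059 0.1452 0.1249] [0.0015 0.0016 0.0018] 6
[ 0.56   -0.2166  0.1401] [0.0013 0.0023 0.0003] 4
[ 0.4148  0.3544 -0.1694  1.617   0.0635  1.1755 -0.9206]
[ 0.4085  0.4765 -0.1636  1.757   0.0944  0.9158 -0.9467]
[ 0.3222  0.2567 -0.8511  1.6207  0.1968  1.3538 -1.7072]
[ 0.5588 -0.2173  0.2499] 3.7
```

View pics/e.png

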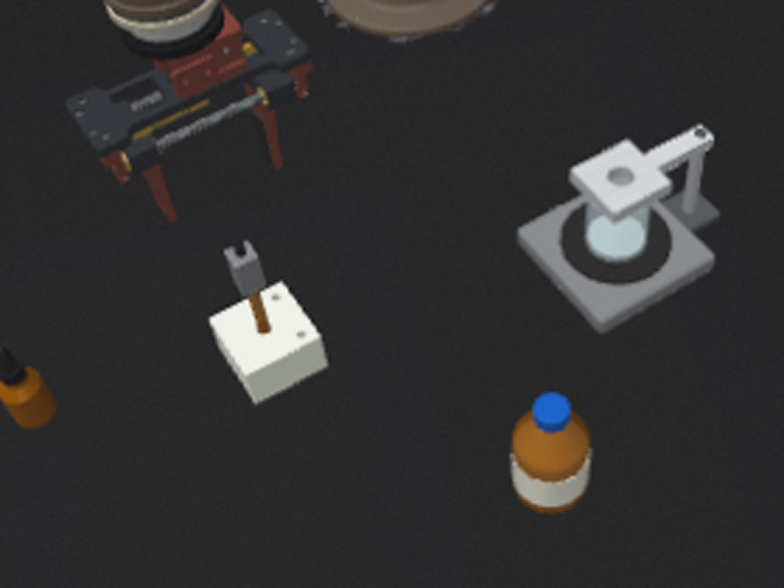

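The open gripper hangs centred above the probe: fingertips at (170,215) and (280,165), grip at (243,268), roughly parallel to the grip's faces. I'll descend, grip and lift.

```bash
python3 - <<'E'
from h import *
np.set_printoptions(precision=4,suppress=True)
s=np.load("s.npz");R=s["R"]
x,y=.560,-.2165
move_linear([x,y,.25],R); move_linear([x,y,.1405-grip_point_offset],R,v=.12)
print(sense()["wrist_force"])
set_gripper(.0,25); pause(.2)
q=sense();print(q["finger_gap"],q["grasp_force"],q["wrist_force"],q["torque"])
move_linear([x,y,.31],R,v=.12); pause(.2)
q=sense();print(q["finger_gap"],q["grasp_force"],q["wrist_force"],q["torque"],q["tool_pos"],q["time_s"])
p=snapshot("scene");save(p,"f.png",(130,100,290,220),5)
T=np.array(q["tcp_rot"])
for i in range(3):
  for c in("scene","top"):
    p=snapshot(c)
    for n,h in(("probe_grip",.1325),("probe_mid",.05),("probe_tip",0)):
      for d in mark_of(p,n)[:1]:
        e=T.T@(np.array(d["point"])-q["tool_pos"]); print(c,n,np.array(d["point"]),"tool",e,round(d["confidence"],2))
E
```

```text
[0.0645 0.2698 0.5927]
0.024123866614787055 24.993467330932617 [-0.554  -0.7312 -0.4758] [-0.013  -0.0424  0.0633]
0.023940661964018676 24.993454813957214 [-0.4313 -0.2501 -1.6553] [ 0.0201 -0.0222 -0.0072] [ 0.5599 -0.2165  0.3095] 8.2833
scene probe_grip [ 0.5596 -0.218   0.3271] tool [-0.0009  0.0013 -0.0176] 0.68
scene probe_mid [ 0.5558 -0.2177  0.2499] tool [-0.0042 -0.0005  0.0597] 0.87
scene probe_tip [ 0.5626 -0.2136  0.1998] tool [ 0.0037 -0.0015  0.1097] 0.59
top probe_tip [0.5062 0.146  0.0349] tool [ 0.0986 -0.3528  0.2748] 0.5
scene probe_grip [ 0.5599 -0.2163  0.3257] tool [ 0.0001 -0.0002 -0.0162] 0.96
scene probe_mid [ 0.5576 -0.218   0.2465] tool [-0.0027  0.0005  0.0631] 0.63
scene probe_tip [ 0.5593 -0.2124  0.1993] tool [ 0.0012 -0.0039  0.1103] 0.83
scene probe_grip [ 0.5593 -0.2173  0.3271] tool [-0.0009  0.0005 -0.0176] 0.69
scene probe_mid [ 0.5588 -0.2173  0.3294] tool [-0.0013  0.0003 -0.0199] 0.74
scene probe_tip [ 0.5595 -0.2163  0.2   ] tool [-0.0002 -0.0002  0.1095] 0.81
top probe_mid [ 0.5381  0.4539 -0.0001] tool [ 0.253  -0.6211  0.3098] 0.53
```

View pics/f.png

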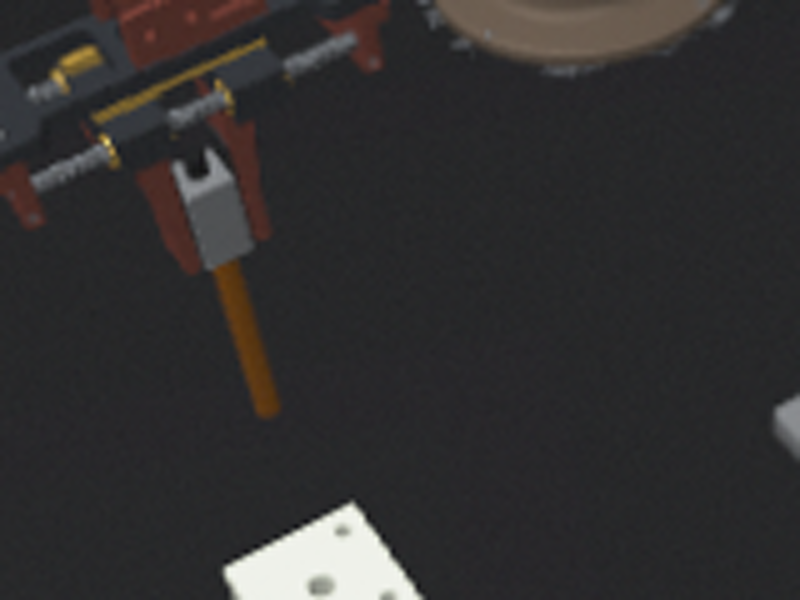

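The probe is gripped square: jaw gap 24 mm, stem running from (228,265) to (267,412), clear of the block. Next I'll check the lean and the stem line by pixels, then measure the hole by pixels too.

```bash
cat >> h.py <<'E'
def stem(p,lo,hi):
    """lateral px offset (right +) of brown stem from projection of the TCP's vertical line, at heights lo..hi above expected tip; also px per m"""
    q=sense(); t=np.array(q["tool_pos"]); out=[]
    im=p["img"].astype(int); w=np.clip(im[...,0]-im[...,2]-25,0,60).astype(float)
    for h in np.linspace(lo,hi,8):
        X=t+[0,0,grip_point_offset-.1325+h]; u=proj(p,X)[0]; v=proj(p,X+[0,0,.01])[0]-u; sc=np.linalg.norm(v)
        d=v/sc; n=np.array([-d[1],d[0]]); s=np.linspace(-9,9,145); xy=(u+s[:,None]*n).astype(np.float32)
        r=cv2.remap(w.astype(np.float32),xy[:,:1],xy[:,1:],cv2.INTER_LINEAR).ravel()
        c,D=ray(p,[u]); f=K(p)[0][0,0]/(np.array(p["R"])@X+p["t"])[2]
        out.append((h,(r*s).sum()/max(r.sum(),1e-9)/f*1e3,(r>12).sum()*s[1:].__len__()**0*(s[1]-s[0])/f*1e3,n))
    return out
E
python3 - <<'E'
from h import *
np.set_printoptions(precision=4,suppress=True)
p=snapshot("scene")
for h,o,wd,n in stem(p,.008,.085): print("h %.3f off %.2f mm width %.1f"%(h,o,wd),n)
b=snapshot("top");u=proj(b,[.5055,.1455,.124])[0].round().astype(int);print(u)
ua=proj(p,[.5055,.1455,.124])[0].round().astype(int);print(ua)
for P,U,nm in((b,u,"t"),(p,ua,"s")):
    print(cv2.cvtColor(P["img"],cv2.COLOR_RGB2GRAY)[U[1]-7:U[1]+8,U[0]-10:U[0]+11])
E
```

```text
h 0.008 off -0.05 mm width 11.7 [ 0.9563 -0.2924]
h 0.019 off -0.19 mm width 11.6 [ 0.9564 -0.292 ]
h 0.030 off -0.06 mm width 11.4 [ 0.9565 -0.2916]
h 0.041 off -0.04 mm width 11.3 [ 0.9567 -0.2912]
h 0.052 off 0.31 mm width 11.2 [ 0.9568 -0.2908]
h 0.063 off 0.12 mm width 10.9 [ 0.9569 -0.2904]
h 0.074 off 0.06 mm width 11.3 [ 0.9571 -0.2899]
h 0.085 off 0.00 mm width 12.1 [ 0.9572 -0.2895]
[245 248]
[321 162]
[[199 206 213 217 218 218 216 215 215 215 217 217 218 217 215 212 197 145
   70  49  48]
 [215 218 218 218 217 215 214 215 217 216 217 216 215 212 212 212 210 181
   99  53  49]
 [218 218 216 214 215 216 217 217 215 213 214 213 213 213 215 217 217 200
  145  69  49]
 [217 215 215 216 216 216 210 200 193 192 201 211 215 217 216 217 214 208
  178  97  54]
 [216 217 218 218 216 202 174 171 183 185 187 201 214 216 214 213 215 215
  198 141  68]
 [218 218 218 216 206 184 174 182 184 185 187 192 204 213 217 216 217 216
  211 178  91]
 [217 216 217 212 196 172 182 186 186 185 184 184 190 213 217 216 216 216
  214 189 119]
 [216 216 215 214 196 171 183 186 185 185 185 185 190 205 215
[... 1287 characters left out ...]
0 212 212 193 142 118 123 127 131 136 140 142 139 181 208 211
  210 212 213]
 [211 212 212 212 212 187 139 124 134 140 143 145 146 144 137 168 202 212
  211 213 213]
 [212 213 212 212 213 204 172 145 144 150 151 153 153 152 148 184 209 213
  213 213 211]
 [211 212 213 213 212 212 202 183 165 153 152 154 155 167 186 207 212 213
  212 211 211]
 [212 212 212 211 211 211 212 208 197 188 180 186 190 198 210 213 212 211
  212 212 213]
 [201 211 211 211 211 213 212 211 210 209 207 211 213 213 212 212 212 212
  213 213 212]
 [170 201 212 213 212 211 209 208 211 212 213 213 212 212 210 211 213 214
  213 211 210]
 [143 171 203 211 210 209 210 211 213 213 213 211 212 212 212 213 213 212
  211 194 188]]
```

```bash
python3 - <<'E'
from h import *
np.set_printoptions(precision=4,suppress=True)
for c in("top","scene"):
    p=snapshot(c);u=proj(p,[.5055,.1455,.124])[0].round().astype(int)
    g=cv2.cvtColor(p["img"],cv2.COLOR_RGB2GRAY)[u[1]-5:u[1]+6,u[0]-8:u[0]+9]
    m=(g<200).astype(np.uint8); n,l,st,ce=cv2.connectedComponentsWithStats(m); k=1+np.argmax(st[1:,4])
    px=ce[k]+u-[8,5]; print(c,st[k],px,atz(p,[px],.124))
    print("marks",[np.array(d["point"]) for d in mark_of(p,"guide")[:1]])
R=np.load("s.npz")["R"]
move_linear([.505,.145,.31],R,v=.2); pause(.3)
p=snapshot("scene");save(p,"g.png",(250,60,390,220),3.6)
for h,o,wd,n in stem(p,.008,.085)[::2]: print("h %.3f off %.2f mm width %.1f"%(h,o,wd),n)
q=sense();print(q["tool_pos"],q["tcp_rot"],q["time_s"],q["finger_gap"])
for i in range(3):
    p=snapshot("scene")
    for n in("probe_tip","guide","probe_grip"): print(n,[np.array(d["point"]) for d in mark_of(p,n)[:1]])
E
```

```text
top [ 2  1  9  9 62] [243.129  248.3871] [[0.5049 0.1502 0.124 ]]
marks [array([0.5027, 0.1458, 0.1246])]
scene [ 3  2 11  8 70] [321.2429 162.5143] [[0.5062 0.1459 0.124 ]]
marks [array([0.507 , 0.1471, 0.1228])]
h 0.008 off 0.15 mm width 11.5 [0.9969 0.079 ]
h 0.030 off 0.26 mm width 12.9 [0.9969 0.0786]
h 0.052 off 0.13 mm width 11.1 [0.9969 0.0783]
h 0.074 off 0.41 mm width 13.0 [0.997 0.078]
[0.5051 0.1448 0.31  ] [[ 0.9137  0.4064  0.    ]
 [ 0.4064 -0.9137 -0.    ]
 [ 0.      0.     -1.    ]] 12.1583 0.023736230650407097
probe_tip [array([0.5073, 0.1479, 0.195 ])]
guide [array([0.5034, 0.147 , 0.1225])]
probe_grip [array([0.503 , 0.1473, 0.3285])]
probe_tip [array([0.5069, 0.1445, 0.1987])]
guide [array([0.5057, 0.1463, 0.1217])]
probe_grip [array([0.5042, 0.1461, 0.3264])]
probe_tip [array([0.5056, 0.1518, 0.1967])]
guide [array([0.5081, 0.1455, 0.1238])]
probe_grip [array([0.5033, 0.1437, 0.3303])]
```

View pics/g.png

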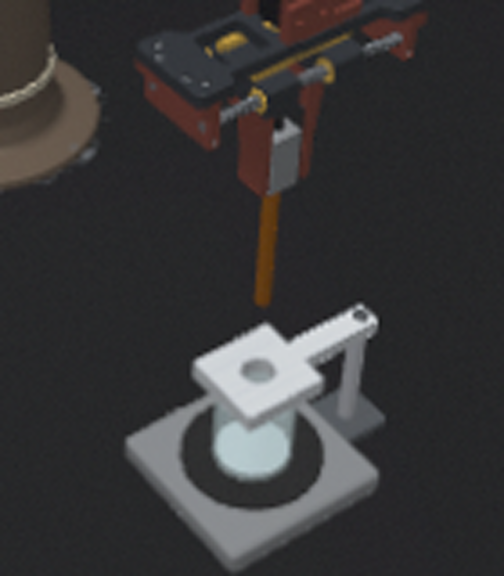

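The probe hangs upright over the hole: stem tip at (263,303), hole at (259,370) in the crop. The top camera's +4 mm y bias, seen earlier on the stub, brings both views into agreement at about (0.5055, 0.146). I'll lower the tip to just above the plate and check once more.

```bash
python3 - <<'E'
from h import *
np.set_printoptions(precision=4,suppress=True)
R=np.load("s.npz")["R"]
move_linear([.5055,.146,.31],R,v=.05); move_linear([.5055,.146,.2463],R,v=.08); pause(.3)
p=snapshot("scene");save(p,"i.png",(290,120,350,180),9.6)
q=sense();t=np.array(q["tool_pos"]);print(t,q["time_s"])
tip=t+[0,0,grip_point_offset-.1325]
print("tip exp px",proj(p,tip)-[290,120],"hole exp",proj(p,[.5055,.146,.124])-[290,120])
for h,o,wd,n in stem(p,.008,.085)[::2]: print("h %.3f off %.2f mm width %.1f"%(h,o,wd))
E
```

```text
[0.5056 0.146  0.2465] 14.3083
tip exp px [[31.3939 40.116 ]] hole exp [[31.2039 42.3131]]
h 0.008 off 0.94 mm width 9.4
h 0.030 off 0.88 mm width 11.5
h 0.052 off 0.16 mm width 11.6
h 0.074 off 0.64 mm width 12.7
```

View pics/i.png

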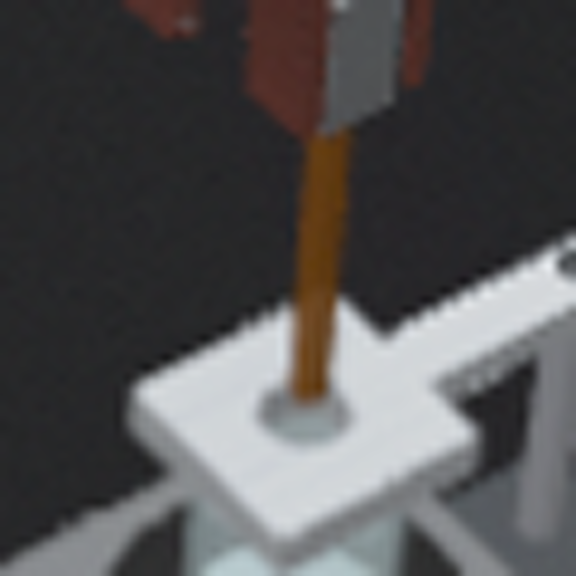

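The stem's tip is over the hole: stem at x≈310, hole centre about (304,414), so the stem sits about 1–1.5 mm right. I'll shift y by -1.2 mm, then lower in one slow line.

```bash
python3 - <<'E'
from h import *
np.set_printoptions(precision=4,suppress=True)
R=np.load("s.npz")["R"];y=.1448
move_linear([.5055,y,.2463],R,v=.02)
for z in(.225,.203,.1813):
    move_linear([.5055,y,z],R,v=.04); pause(.1); q=sense(); print(q["tool_pos"],q["wrist_force"],q["torque"])
pause(.5)
p=snapshot("scene");save(p,"j.png",(290,120,350,200),7.4)
for i in range(2):
    p=snapshot("scene"); print([(n,np.array(d["point"])) for n in("probe_tip","probe_grip","guide") for d in mark_of(p,n)[:1]])
for h,o,wd,n in stem(p,.064,.105): print("h %.3f off %.2f mm width %.1f"%(h,o,wd))
q=sense();print(q["tool_pos"],q["wrist_force"],q["time_s"],q["finger_gap"],np.abs(q["qvel"]).max())
E
```

```text
[0.5057 0.1449 0.2252] [-0.3333 -0.186   0.0025] [0.0227 0.0078 0.0287]
[0.5057 0.1449 0.2032] [ 0.1139 -0.3649 -0.8087] [ 0.0016 -0.0189 -0.0012]
[0.5057 0.1449 0.1815] [ 0.4323  0.2392 -1.6169] [0.052  0.0078 0.0164]
[('probe_grip', array([0.5061, 0.1446, 0.1998])), ('guide', array([0.5091, 0.1483, 0.1226]))]
[('probe_grip', array([0.5056, 0.142 , 0.2005])), ('guide', array([0.5084, 0.1471, 0.1239]))]
h 0.064 off 0.86 mm width 11.1
h 0.070 off 0.85 mm width 11.4
h 0.076 off 1.15 mm width 11.3
h 0.082 off 1.26 mm width 10.3
h 0.087 off 1.09 mm width 9.6
h 0.093 off 0.80 mm width 10.2
h 0.099 off -6.61 mm width 6.9
h 0.105 off -9.97 mm width 10.8
[0.5055 0.1448 0.1813] [ 0.3538  0.9707 -0.0294] 17.8833 0.023643298767682557 0.002320737820846832
```

View pics/j.png

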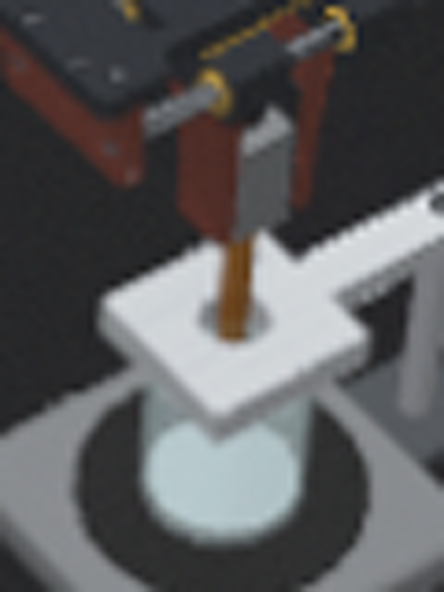

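The stem passes through the hole with an even gap left and right: stem at x≈234.5, hole at x≈235 and y≈319 in the crop. The forces are at noise level, so nothing is touching.

```bash
python3 -c "
from bench import *
print(sign_off())"
```

```text
the job is handed in; nothing more can be done
None
```

The job is handed in after about 18 s of robot time: the probe is held upright and steady through the guide hole, centred to roughly 1–2 mm by camera, with its tip about halfway down the beaker (from the gripper's height, as the tip couldn't be seen there), no sign of contact in the wrist forces, and the arm's path kept clear of the bottles and flask.

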